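Terminal cover off the loader's battery charger

ROBOT

A 6-joint arm with a two-finger parallel gripper is mounted at the origin on the work surface. World frame = base frame: x ahead of the robot, y to its left, z up, the work surface at z = 0. Lengths are in m, angles in rad, forces in N, time in s.
With the tool pointing down it reaches from about 0.4 to 0.825 m from the base axis. Payload 7 kg.
Tool frame: the origin (TCP) lies midway between the tips of the shut fingers; the grasp point (between the pads) lies 19 mm behind it; z points along the fingers, y is the direction in which the jaws open and shut (so a half turn about z gives the same grasp; the last joint's range is limited). The gripper opens to 88 mm and grips with 3 to 60 N. Pads are 19 mm wide; open, the fingers measure 130 mm over their backs; the gripper's body (78 mm by 193 mm) begins 47 mm behind the grasp point.
Start: joints at [-1.042, 0.359, 0.012, 0, -1.224, -0.288], TCP at [0.161, -0.656, 0.227] pointing down, gripper open.
Joint ranges: [-3.07, 3.07], [-1.43, 2.12], [-1.02, 1.25], [-3.03, 1.67], [-3.05, -0], [-3.03, 3.03]. Speed limits (rad/s): [2.39, 2.39, 3.01, 3.14, 3.14, 3.14].

INTERFACE

Orientations are given as a 3x3 rotation matrix whose columns are the frame's x, y, z axes.
In Python, from bench import telemetry, cams, ticket gives the robot as it stands.
- The arm moves only by the tool play_rows, never from a script. Its argument "deltas" is a list of rows, each a list of 7 numbers: the turn, a rotation vector about the tool's x, y, z in rad, then the shift along the tool's x, y, z in m, then the closure in counts, from 0 (fully open) to 255 (shut). A call has 1 to 12 rows; each row shifts and turns the pose as measured when the row begins, along the tool's axes as they then stand; what a row does not reach is not made up. A row lasts 1/12 s, in which the tool goes at most 41.7 mm and 7.16 degrees, less where a joint would pass 70% of its speed; a pose out of reach is approached as far as the arm can. A call with a gripper value outside its range is refused whole. The fingers move at their own pace and stop on an object; "squeeze" is the grip in N (left out, the last holds). Time passes only in rows, so rows that do not move let the fingers close. It gives the time, the measured TCP pose, the force and the opening at its end, in the units of the state.
- telemetry.get_state(): the state, without advancing time (a new reading comes with each control period).
- cams.read_camera(name): name is "side" or "top"; returns (picture, depth): 400x640x3 uint8, blue, green, red; 400x640 float32, m along the optical axis (not along the pixel's ray), 0 where there is no reading.
- cams.camera_model(name): a dict with "mtx" (3x3 intrinsics, pixels), "R" (3x3) and "t" (3): a world point X has camera coordinates R X + t. Camera axes: x right, y down, z forward; pixel columns grow to the right and rows downward; lengths in m; the calibration is good to about 2 mm. A picture is of the moment at which its call begins. camera_model takes no time and is no camera call.
- ticket.close_job(): hands the job in, once; it reports no verdict.
The state is a dict: "time": time; "joint_positions": joint angles; "joint_velocities": joint speeds; "joint_torque": joint torques, N m; "tool_pos": TCP position; "ee_rot": TCP orientation; "contact_force": force on the tool from outside, world axes, zero at the start; "moment": the same for the moment, N m; "width": finger opening in m.
Only numpy, scipy, OpenCV 4.12 (cv2) and the standard library are available. Lean on these libraries where they do the work, as an engineer would, in place of code of your own. Each camera call takes 0.05 s, during which the arm holds its last target. There are 200 camera calls.

TASK

The battery charger on the bench is about to be wired up. With a fingertip press the snap tab on its light-grey terminal cover right in and, keeping it in until the cover has come free of its catch, push the cover along its rails; go on pushing until it has slid right off the open end of the charger and lies on the bench just beyond that end. This is a job for the fingertips: do not lift or carry the cover, and leave the other things on the bench where they are.

Things in the scene. Friction and masses are not known exactly. Their poses are not given: they have to be found in the camera images.
- charger: Charger lying on its back, screwed down: 265 x 150 x 68 mm. Finned dark block (x -210 to -60 mm, 68 high), then a black terminal compartment under the grey cover, its open end face at x +55. Origin on the bench under the cover's middle; +x is the way the cover slides off, z up. Two rails along x guide the cover's side edges; their lips stand over y beyond +-60 mm, tops at z 58.
- cover: Loose light-grey plastic terminal cover, 90 g: plate 114 (x) x 132 (y) x 3.5 mm, a skirt hanging 32 mm down at its +x end. Origin: centre of the plate's underside, axes as the charger's; home is (0, 0, 50) mm in the charger's frame. It slides only once the snap tab is 4 mm in, kept so for the first 20 mm; its tail leaves the rails after 112 mm, and it drops off the end.
- snap_tab (a joint): How far the snap tab is pressed down into the cover, in m: 0 = out, 0.006 = fully in. Sprung: about 2 N starts it, 7 N brings it fully in; it comes back up when let go. It hooks behind two ledges inside the charger, with 2 mm of play.
- tab_pad (a point): Centre of the flat top of the snap tab's thumb pad (33 mm along x, 34 mm along y, in the cover's rear half), 7 mm proud of the cover, 60.5 mm above the bench when out. At the pad's +x end, 16 mm from this point, a ledge 8 mm high and 34 mm wide stands across the tab: a fingertip on the pad pushes against it. The finned block's step is 40 mm behind (-x), 7.5 mm higher than the pad.
- cover_tail (a point): Middle of the cover's tail (-x) edge, on the plate's underside, 57 mm from the cover's origin; the last part of it to leave the seat. Axes as the cover's.
- gland: Bystander: black plastic cable gland, 32 mm across, 31 mm high, standing beside the charger. Origin under its middle.
- screwdriver: Bystander: black-handled screwdriver, 190 mm long, 26 mm thick, lying beside the charger along its length. Origin under its middle.
- tumbler: Bystander: drinking glass, 74 mm across, 95 mm high. Origin under its middle.
- glue: Bystander: white jar with a black lid, 56 mm across, 110 mm high. Origin under its middle.
- tape_measure: Bystander: tape measure standing on edge, 70 x 36 mm, 64 mm high. Origin under its middle.
- knife: Bystander: yellow and black snap-off knife lying flat, 165 mm long, 20 mm high. Origin under the middle of its handle.
- trimmer: Bystander: red trimming knife lying flat, 140 mm long, 17 mm high. Origin under the middle of its handle.
There are look-alikes about, which are no part of the job. What is shaped like the cover but blue or orange is not meant.

How it is judged:
On the way, in this order (a step that is already met when the one before it is completed fails the run):
1. the snap tab is pressed in (at least 4 mm) with the cover still home (value of joint snap_tab above 0.004 m and x of cover in the frame of charger below 0.006 m), for 0.05 s.
2. the released cover has been slid at least 25 mm along its rails (x of cover in the frame of charger between 0.025 and 0.1 m and z of cover in the frame of charger between 0.042 and 0.058 m).
At the end, for the whole second after the job is handed in: The cover has wholly left its seat and lies still on the bench beyond the charger's open end: its tail edge past the end face (5 mm tolerance), tail and middle under 40 mm high, its middle at most 195 mm past the end face and 120 mm to either side of the charger's centre line (x of cover_tail in the frame of charger above 0.05 m and height (world z) of each of cover_tail, cover below 0.04 m and x of cover in the frame of charger below 0.25 m and y of cover in the frame of charger between -0.12 and 0.12 m and height (world z) of cover above 0 m and linear speed of cover below 0.02 m/s); the robot touches nothing.
It fails at once if the cover is lifted or carried: its middle rises more than 15 mm above its seat, or is still near seat height (over 45 mm) when its tail is 25 mm clear of the charger (height (world z) of cover above 0.065 m or (x of cover_tail in the frame of charger above 0.08 m and height (world z) of each of cover, cover_tail above 0.045 m)).
It fails at once if the cover is carried or shoved away (its middle more than 230 mm past the charger's end face) (x of cover in the frame of charger above 0.285 m).
It fails at once if one of the bystanders is moved by more than 30 mm or knocked over (distance of any of gland, screwdriver, tumbler, glue, tape_measure, knife, trimmer from where it was at the start of the episode above 0.03 m or angle between any of gland, tumbler, glue, tape_measure, knife, trimmer's own z axis and vertical above 0.5 rad).
It also fails if it takes over 35 s, if anything falls off the work surface, if the arm or the gripper's body presses on something with over 40 N, if the wrist force passes 120 N, or if a joint passes its speed limit or range.

## Working session

There is one attempt and no reset: what is moved stays moved. The work goes in short steps, Python scripts to look and compute and a tool call to move; the robot and the scene stay as the last step left them, time stands still between calls to the robot, and variables do not carry over. Pictures are saved under pics/ and viewed, about 8 in all and at most 12, crops included, and the job is handed in when it is done.

Besides the shell and the picture viewer there is one more tool, called after ">>>" as a command line: name --pt "numbers of a row" for each row, then --argument value for the rest. play_rows: Moves the arm, as the interface text tells. Its arguments: {"type":"object","properties":{"deltas":{"type":"array"},"squeeze":{"type":"number"}},"required":["deltas"]}

```bash
mkdir -p pics; ls; python3 - <<'E'
from bench import telemetry, cams
import cv2, numpy as np
s=telemetry.get_state()
for k,v in s.items(): print(k,np.round(v,3).tolist())
for n in ("top","side"):
    p,d=cams.read_camera(n); cv2.imwrite(f"pics/{n}0.png",p); np.save(f"{n}0.npy",d)
    m=cams.camera_model(n); print(n,{k:np.round(v,3).tolist() for k,v in m.items()})
E
```

```text
pics
time 0.0
joint_positions [-1.042, 0.359, 0.011, -0.0, -1.224, -0.288]
joint_velocities [0.0, 0.001, 0.0, 0.001, -0.0, 0.0]
joint_torque [0.0, -58.272, 29.308, 6.998, 0.007, -0.0]
tool_pos [0.161, -0.655, 0.226]
ee_rot [[-0.971, -0.238, -0.001], [-0.238, 0.971, 0.002], [0.0, 0.002, -1.0]]
contact_force [-0.142, -0.766, -0.089]
moment [-0.004, 0.045, 0.003]
width 0.088
top {'mtx': [[482.605, 0.0, 317.427], [0.0, 482.605, 205.738], [0.0, 0.0, 1.0]], 'R': [[0.017, -1.0, -0.015], [-0.994, -0.016, -0.111], [0.111, 0.017, -0.994]], 't': [0.102, 0.541, 1.214]}
side {'mtx': [[425.92, 0.0, 323.807], [0.0, 425.92, 201.024], [0.0, 0.0, 1.0]], 'R': [[-0.939, -0.345, 0.011], [-0.25, 0.657, -0.711], [0.238, -0.67, -0.703]], 't': [0.542, 0.113, 1.09]}
```

View pics/top0.png

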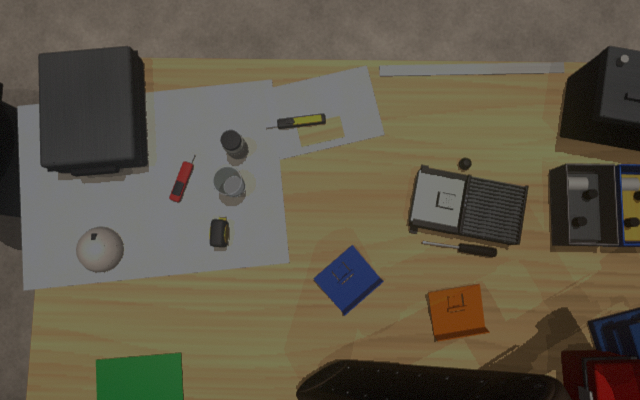

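View pics/side0.png

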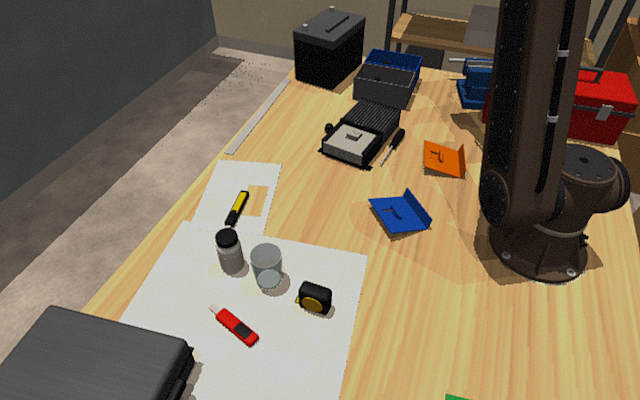

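Candidates: the light-grey cover on the finned charger at top (438,200), a blue one at (348,280) and an orange one at (457,311). The grey one fits, since it is seated on the charger. I'll confirm that in an enlarged crop.

```bash
python3 - <<'E'
import cv2
p=cv2.imread("pics/top0.png")[155:255,400:535]
cv2.imwrite("pics/crop0.png",cv2.convertScaleAbs(cv2.resize(p,None,fx=5.9,fy=5.9,interpolation=cv2.INTER_CUBIC),alpha=1.4))
E
```

```text
(no output)
```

View pics/crop0.png

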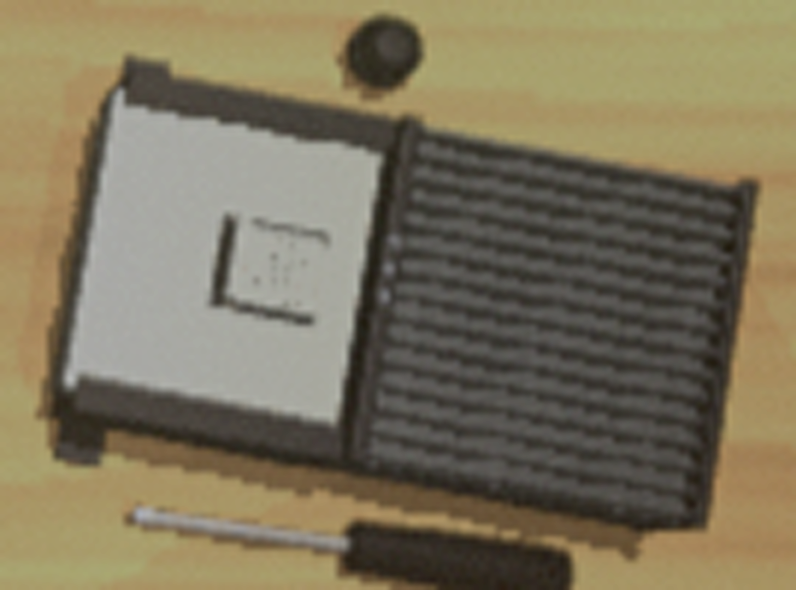

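Crop: the light-grey cover sits in its rails, with the ledge at crop (224,260), pad centre at about (282,270), and finned block on the right. The cover slides towards image left. Now I'll fit the pose.

```bash
cat > h.py <<'E'
import numpy as np
from bench import cams
def ray(n,u,v,z):
    m=cams.camera_model(n);K,R,t=(np.array(m[k],float) for k in("mtx","R","t"))
    C=-R.T@t; d=R.T@np.linalg.solve(K,[u,v,1]); return C+d*(z-C[2])/d[2]
def cloud(n,d):
    m=cams.camera_model(n);K,R,t=(np.array(m[k],float) for k in("mtx","R","t"))
    v,u=np.mgrid[:400,:640]; P=np.stack([(u-K[0,2])/K[0,0]*d,(v-K[1,2])/K[1,1]*d,d],-1)
    return (P-t)@R
def proj(n,X):
    m=cams.camera_model(n);K,R,t=(np.array(m[k],float) for k in("mtx","R","t"))
    p=K@(R@np.array(X)+t); return p[:2]/p[2]
E
python3 - <<'E'
from h import *
from scipy.optimize import least_squares
f=lambda c:(400+(c[0]+.5)/5.9-.5,155+(c[1]+.5)/5.9-.5)
pts=[((408,122),(-60,-75,68)),((755,183),(-210,-75,68)),((705,525),(-210,75,68)),((352,466),(-60,75,68)),
 ((113,90),(57,-61,53.5)),((64,388),(57,61,53.5)),((224,260),(-12,0,66)),((282,270),(-28,0,60.5))]
# sides: image top = world +x ; charger +x -> world +y => charger y -> world -x
import itertools
W=[];L=[]
for c,l in pts:
    u,v=f(c); W.append(ray("top",u,v,l[2]/1e3)); L.append(np.array(l)/1e3)
W=np.array(W);L=np.array(L);print(W.round(4))
def tr(p,l): c,s=np.cos(p[2]),np.sin(p[2]); return np.c_[p[0]+c*l[:,0]-s*l[:,1],p[1]+s*l[:,0]+c*l[:,1]]
for nm,idx in (("block+cover",range(6)),("all",range(8))):
    for s in (1,):
        idx=list(idx)
        r=least_squares(lambda p:(tr(p,L[idx]*[1,1,1])-W[idx,:2]).ravel(),[.55,-.2,1.6])
        print(nm,r.x.round(4),r.cost**.5,(r.fun.reshape(-1,2)*1e3).round(1).tolist())
        print("pred",tr(r.x,L[6:]).round(4).tolist())
P=cloud("top",np.load("top0.npy"))
for c in [(282,270),(290,250),(224,260),(180,260),(110,240),(500,300),(500,320)]:
    u,v=map(round,f(c)); print(c,P[v,u].round(4))
E
```

```text
[[ 0.6178 -0.2677  0.068 ]
 [ 0.5938 -0.4135  0.068 ]
 [ 0.4489 -0.3883  0.068 ]
 [ 0.4711 -0.2418  0.068 ]
 [ 0.6325 -0.1456  0.0535]
 [ 0.5032 -0.1239  0.0535]
 [ 0.5577 -0.1896  0.066 ]
 [ 0.5545 -0.2154  0.0605]]
block+cover [ 0.5567 -0.1935  1.3986] 0.006411117733742239 [[2.5, 2.2], [0.9, 0.2], [-2.0, 0.7], [1.4, 2.0], [-6.0, -2.2], [3.2, -2.9]]
pred [[0.5547, -0.2053], [0.5519, -0.2211]]
all [ 0.5574 -0.1908  1.3981] 0.012570184115892417 [[3.2, 4.9], [1.5, 2.9], [-1.4, 3.5], [2.1, 4.7], [-5.2, 0.4], [3.9, -0.3], [-2.3, -13.1], [-1.9, -3.0]]
pred [[0.5554, -0.2027], [0.5526, -0.2184]]
(282, 270) [ 0.556  -0.2158  0.0553]
(290, 250) [ 0.5633 -0.22    0.0588]
(224, 260) [ 0.5571 -0.1912  0.0639]
(180, 260) [ 0.5584 -0.1739  0.0515]
(110, 240) [ 0.5674 -0.1426  0.0569]
(500, 300) [ 0.5447 -0.3082  0.056 ]
(500, 320) [ 0.5347 -0.3084  0.0546]
```

```bash
cat >> h.py <<'E'
def goal(o,th,lx,ly,z,s):
    """remaining yaw about tool z, shift in tool axes to charger-frame point (lx,ly,z), tool x = -charger x"""
    R=np.array(s["ee_rot"]);p=np.array(s["tool_pos"])
    c,sn=np.cos(th),np.sin(th)
    G=np.array([[-c,-sn,0],[-sn,c,0],[0,0,-1.]]); T=np.array([o[0]+c*lx-sn*ly,o[1]+sn*lx+c*ly,z])
    from scipy.spatial.transform import Rotation as Ro
    return Ro.from_matrix(R.T@G).as_rotvec(),R.T@(T-p)
def loc(o,th,p):
    c,s=np.cos(th),np.sin(th); d=np.array(p[:2])-o[:2]; return np.array([c*d[0]+s*d[1],-s*d[0]+c*d[1],p[2]])
E
python3 - <<'E'
from h import *
from scipy.optimize import least_squares
from bench import telemetry
f=lambda c:(400+(c[0]+.5)/5.9-.5,155+(c[1]+.5)/5.9-.5)
pts=[((408,122),(-60,-75,68)),((755,183),(-210,-75,68)),((705,525),(-210,75,68)),((352,466),(-60,75,68)),
 ((113,90),(57,-66,53.5)),((64,388),(57,66,53.5)),((282,270),(-20,0,60.5))]
W=np.array([ray("top",*f(c),l[2]/1e3)[:2] for c,l in pts]);L=np.array([l for c,l in pts])/1e3
def tr(p,l): c,s=np.cos(p[2]),np.sin(p[2]); return np.c_[p[0]+c*l[:,0]-s*l[:,1],p[1]+s*l[:,0]+c*l[:,1]]
r=least_squares(lambda p:(tr(p,L)-W).ravel(),[.55,-.2,1.4])
print(r.x,(r.fun.reshape(-1,2)*1e3).round(1).tolist())
for l in ((-60,75,68),(-60,-75,68),(57,66,53.5),(57,-66,53.5),(-4,17,68),(-4,-17,68)):
    print(l,proj("side",[*tr(r.x,np.array([l])/1e3)[0],l[2]/1e3]).round(1))
print(goal(r.x[:2],r.x[2],-.019,0,.2,telemetry.get_state()))
s=cams; import cv2
p=cv2.imread("pics/side0.png")[90:180,310:420]
cv2.imwrite("pics/crop1.png",cv2.convertScaleAbs(cv2.resize(p,None,fx=6,fy=6,interpolation=cv2.INTER_CUBIC),alpha=1.3))
E
```

```text
[ 0.55692186 -0.19382917  1.39802348] [[2.7, 1.9], [0.9, -0.1], [-1.9, 0.5], [1.6, 1.7], [-0.8, -3.5], [-1.5, -2.4], [-1.0, 1.9]]
(-60, 75, 68) [382.6 132.4]
(-60, -75, 68) [339.9 118.3]
(57, 66, 53.5) [362.7 155.6]
(57, -66, 53.5) [324.  141.7]
(-4, 17, 68) [357.6 135.9]
(-4, -17, 68) [347.7 132.6]
(array([ 1.47165099e-03,  7.87405774e-04, -1.15734923e+00]), array([-0.48699065,  0.33609631,  0.02615074]))
```

View pics/crop1.png

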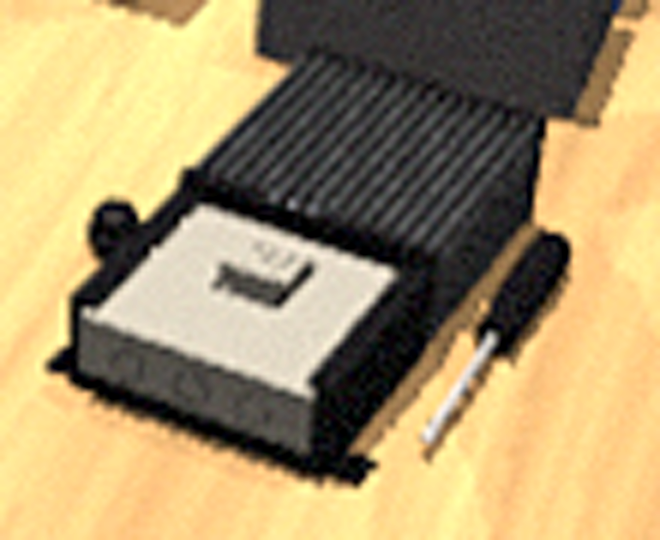

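The side crop agrees with the fit: the cover's front corner is at (313,393), predicted (316,394). The grey cover is confirmed on the charger, and its open end faces away from the block. Next I'll turn the tool and close the fingers.

>>> play_rows --pt "0 0 -0.116 0 0 0 255" --pt "0 0 -0.116 0 0 0 255" --pt "0 0 -0.116 0 0 0 255" --pt "0 0 -0.116 0 0 0 255" --pt "0 0 -0.116 0 0 0 255" --pt "0 0 -0.116 0 0 0 255" --pt "0 0 -0.116 0 0 0 255" --pt "0 0 -0.116 0 0 0 255" --pt "0 0 -0.116 0 0 0 255" --pt "0 0 -0.116 0 0 0 255" --squeeze 20

```text
time: 0.93
tool_pos: [0.16, -0.6523, 0.2198]
ee_rot: [[-0.12, -0.993, -0.004], [-0.993, 0.12, 0.011], [-0.011, 0.005, -1.0]]
contact_force: [-0.2, -0.5, -0.1]
width: 0.0261
```

```bash
cat > g.py <<'E'
from h import *
from bench import telemetry
import sys
s=telemetry.get_state();o=[.5569,-.1938];th=1.398
lx,ly,z=map(float,sys.argv[1:4])
r,d=goal(o,th,lx,ly,z,s)
print("t",round(s["time"],2),"loc",(loc(o,th,s["tool_pos"])*1e3).round(1),"rot",r.round(3),"shift",d.round(4),"F",np.round(s["contact_force"],1),"w",s["width"])
E
python3 g.py -.019 0 .12
```

```text
t 0.93 loc [-519.9  312.1  219.8] rot [0.006 0.011 0.053] shift [-0.4827 -0.3386  0.1032] F [-0.2 -0.5 -0.1] w 0.026062651138187162
```

>>> play_rows --pt "0.006 0.011 0.053 -0.03 -0.021 0 255" --pt "0 0 0 -0.03 -0.021 0 255" --pt "0 0 0 -0.03 -0.021 0 255" --pt "0 0 0 -0.03 -0.021 0 255" --pt "0 0 0 -0.03 -0.021 0 255" --pt "0 0 0 -0.03 -0.021 0 255" --pt "0 0 0 -0.03 -0.021 0 255" --pt "0 0 0 -0.03 -0.021 0 255" --pt "0 0 0 -0.03 -0.021 0 255" --pt "0 0 0 -0.03 -0.021 0 255" --pt "0 0 0 -0.03 -0.021 0 255" --pt "0 0 0 -0.03 -0.021 0 255"

```text
time: 1.93
tool_pos: [0.4692, -0.3236, 0.2135]
ee_rot: [[-0.166, -0.986, -0.006], [-0.986, 0.166, 0.007], [-0.006, 0.008, -1.0]]
contact_force: [0.6, -0.6, -0.2]
width: 0.0004
```

```bash
python3 g.py -.019 0 .12
```

```text
t 1.93 loc [-142.9   64.1  213.5] rot [0.008 0.006 0.006] shift [-0.123  -0.0655  0.0938] F [ 0.6 -0.6 -0.2] w 0.0003739764150306876
```

>>> play_rows --pt "0.008 0.006 0.006 -0.025 -0.013 0.01 255" --pt "0 0 0 -0.025 -0.013 0.01 255" --pt "0 0 0 -0.025 -0.013 0.01 255" --pt "0 0 0 -0.025 -0.013 0.015 255" --pt "0 0 0 -0.015 -0.008 0.015 255" --pt "0 0 0 0 0 0.015 255" --pt "0 0 0 0 0 0.01 255" --pt "0 0 0 0 0 0 255"

```text
time: 2.6
tool_pos: [0.556, -0.2076, 0.124]
ee_rot: [[-0.163, -0.987, 0.001], [-0.987, 0.163, -0.001], [0.001, -0.001, -1.0]]
contact_force: [-0.5, 0.1, -0.8]
width: 0.0005
```

```bash
python3 g.py -.019 0 .075
```

```text
t 2.6 loc [-13.7  -1.5 124. ] rot [-0.001 -0.001  0.009] shift [0.0052 0.0016 0.049 ] F [-0.5  0.1 -0.8] w 0.00048681114286368884
```

>>> play_rows --pt "0 0 0.009 0.005 0.0015 0.012 255" --pt "0 0 0 0 0 0.012 255" --pt "0 0 0 0 0 0.012 255" --pt "0 0 0 0 0 0.009 255" --pt "0 0 0 0 0 0 255" --pt "0 0 0 0 0 0 255"

```text
time: 3.1
tool_pos: [0.5529, -0.2157, 0.0796]
ee_rot: [[-0.175, -0.984, 0.002], [-0.984, 0.175, -0.002], [0.001, -0.002, -1.0]]
contact_force: [-0.0, 0.3, 0.7]
width: 0.0002
```

```bash
python3 g.py -.019 0 .075; python3 - <<'E'
from h import *
import cv2
a=cv2.convertScaleAbs(cv2.resize(cams.read_camera("side")[0][90:180,310:420],None,fx=6,fy=6,interpolation=cv2.INTER_CUBIC),alpha=1.3)
cv2.imwrite("pics/s2.png",a)
E
```

```text
t 3.1 loc [-22.2   0.1  79.6] rot [-0.002 -0.001 -0.004] shift [-0.0032 -0.0001  0.0046] F [-0.   0.3  0.7] w 0.00017942176955631866
```

View pics/s2.png

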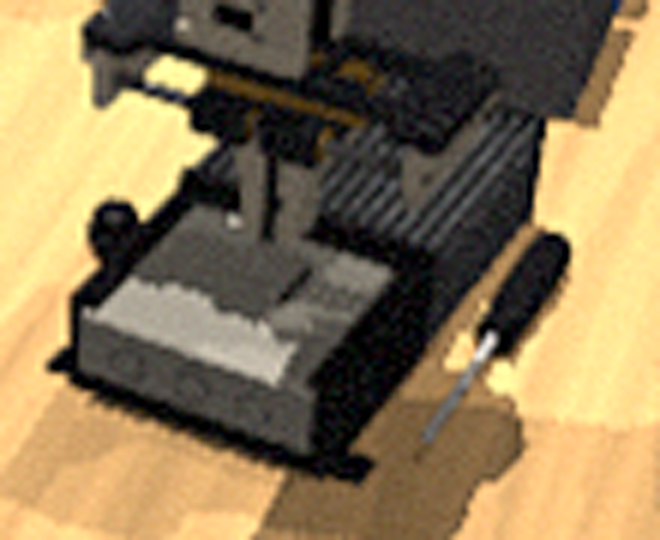

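Tip hangs above the pad at crop (270,240), behind the ledge at about (260,285). Clear of the block step. I'll descend and press slowly.

>>> play_rows --pt "0 0 0 -0.002 0 0.008 255" --pt "0 0 0 0 0 0.007 255" --pt "0 0 0 0 0 0.003 255" --pt "0 0 0 0 0 0.002 255" --pt "0 0 0 0 0 0.002 255"

```text
time: 3.57
tool_pos: [0.555, -0.2141, 0.0587]
ee_rot: [[-0.175, -0.984, 0.006], [-0.984, 0.175, -0.002], [0.001, -0.007, -1.0]]
contact_force: [-0.9, 0.2, 3.0]
width: 0.0002
```

```bash
python3 g.py -.019 0 .0545
```

```text
t 3.57 loc [-20.3  -1.6  58.7] rot [-0.007 -0.001 -0.004] shift [-0.0013  0.0016  0.0041] F [-0.9  0.2  3. ] w 0.00018044272307071605
```

Contact: 3 N at z 58.7, so the pad is being pressed. Pressing on.

>>> play_rows --pt "-0.006 0 -0.004 0 0.001 0.002 255" --pt "0 0 0 0 0 0.002 255" --pt "0 0 0 0 0 0.002 255" --pt "0 0 0 0 0 0.001 255" --pt "0 0 0 0 0 0.001 255"

```text
time: 3.98
tool_pos: [0.5551, -0.2141, 0.0547]
ee_rot: [[-0.168, -0.986, 0.002], [-0.986, 0.168, -0.003], [0.003, -0.002, -1.0]]
contact_force: [-3.8, 1.2, 8.2]
width: 0.0004
```

```bash
python3 g.py -.019 0 .0545
```

```text
t 3.98 loc [-20.3  -1.7  54.7] rot [-0.002 -0.003  0.004] shift [-0.0013  0.0017  0.0002] F [-3.8  1.2  8.2] w 0.00043923485261158815
```

Tab is fully in, at 8.2 N and z 54.7. Now pushing forward with light downward bias.

>>> play_rows --pt "0 0 0 0 0 0.001 255" --pt "0 0 0 -0.003 0 0.001 255" --pt "0 0 0 -0.003 0 0.001 255" --pt "0 0 0 -0.004 0 0.001 255" --pt "0 0 0 -0.004 0 0.001 255" --pt "0 0 0 -0.004 0 0.001 255"

```text
time: 4.48
tool_pos: [0.5597, -0.2009, 0.0549]
ee_rot: [[-0.165, -0.986, 0.005], [-0.986, 0.165, -0.01], [0.009, -0.006, -1.0]]
contact_force: [-2.5, -4.3, 7.3]
width: 0.0007
```

```bash
python3 g.py -.019 0 .0545
```

```text
t 4.48 loc [-6.5 -4.  54.9] rot [-0.006 -0.009  0.007] shift [0.0124 0.0041 0.0005] F [-2.5 -4.3  7.3] w 0.0006917486240210121
```

>>> play_rows --pt "-0.003 -0.004 0.004 -0.004 0.0005 0.001 255" --pt "-0.002 -0.004 0 -0.004 0.0005 0.001 255" --pt "0 0 0 -0.004 0.0005 0.001 255" --pt "0 0 0 -0.004 0.0005 0.001 255" --pt "0 0 0 -0.004 0.0005 0.001 255" --pt "0 0 0 -0.004 0.0005 0.001 255"

```text
time: 4.98
tool_pos: [0.5629, -0.1826, 0.0548]
ee_rot: [[-0.165, -0.986, 0.005], [-0.986, 0.165, -0.01], [0.009, -0.006, -1.0]]
contact_force: [-2.0, -5.2, 6.6]
width: 0.0004
```

```bash
python3 g.py -.019 0 .0545;  python3 - <<'E'
from h import *
import cv2
p=cams.read_camera("side")[0]
cv2.imwrite("pics/s3.png",cv2.convertScaleAbs(cv2.resize(p[90:180,310:420],None,fx=6,fy=6,interpolation=cv2.INTER_CUBIC),alpha=1.3))
E
```

```text
t 4.98 loc [12.  -4.  54.8] rot [-0.006 -0.009  0.007] shift [0.031  0.0042 0.0006] F [-2.  -5.2  6.6] w 0.000407526971345278
```

View pics/s3.png

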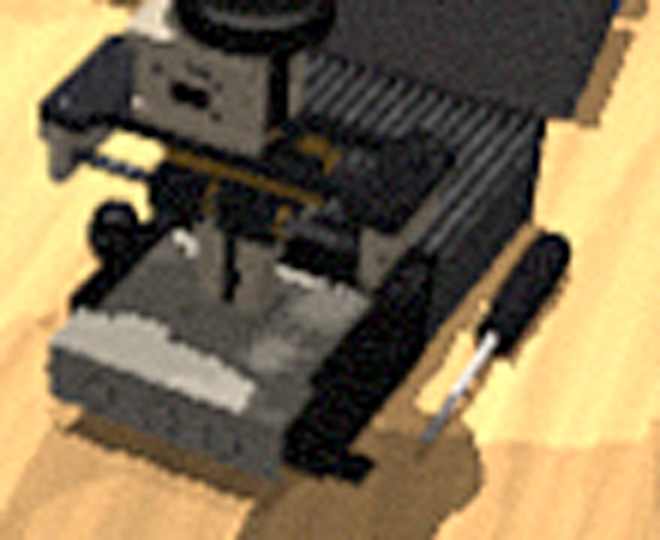

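The cover has slid about 25 mm: its front right corner moved from (313,393) to (283,430). The catch is free, so I keep pushing.

>>> play_rows --pt "0 -0.004 0.004 -0.005 0.0005 0.001 255" --pt "0 -0.004 0 -0.005 0.0005 0.001 255" --pt "0 0 0 -0.005 0.0005 0.001 255" --pt "0 0 0 -0.005 0.0005 0.001 255" --pt "0 0 0 -0.005 0.0005 0.001 255" --pt "0 0 0 -0.005 0.0005 0.001 255" --pt "0 0 0 -0.005 0.0005 0.001 255" --pt "0 0 0 -0.005 0.0005 0.001 255" --pt "0 0 0 -0.005 0.0005 0.001 255" --pt "0 0 0 -0.005 0.0005 0.001 255"

```text
time: 5.87
tool_pos: [0.5705, -0.1415, 0.0547]
ee_rot: [[-0.164, -0.986, 0.013], [-0.986, 0.164, -0.016], [0.014, -0.015, -1.0]]
contact_force: [-0.8, -5.3, 6.3]
width: 0.0001
```

```bash
python3 g.py -.019 0 .0545
```

```text
t 5.87 loc [53.8 -4.4 54.7] rot [-0.015 -0.014  0.008] shift [0.0728 0.005  0.0012] F [-0.8 -5.3  6.3] w 0.00012953255338014224
```

>>> play_rows --pt "-0.005 -0.007 0.005 -0.005 0.0005 0.0007 255" --pt "-0.005 -0.004 0 -0.005 0.0005 0.0007 255" --pt "0 0 0 -0.005 0.0005 0.0007 255" --pt "0 0 0 -0.005 0.0005 0.0007 255" --pt "0 0 0 -0.005 0.0005 0.0005 255" --pt "0 0 0 -0.005 0.0005 0.0005 255" --pt "0 0 0 -0.005 0.0005 0.0005 255" --pt "0 0 0 -0.005 0.0005 0.0005 255"

```text
time: 6.53
tool_pos: [0.5776, -0.1125, 0.0575]
ee_rot: [[-0.165, -0.986, 0.011], [-0.986, 0.165, -0.019], [0.017, -0.014, -1.0]]
contact_force: [3.7, -12.8, 2.9]
width: 0.0007
```

```bash
python3 g.py -.019 0 .0545;  python3 - <<'E'
from h import *
import cv2
p=cams.read_camera("side")[0]
cv2.imwrite("pics/s4.png",cv2.convertScaleAbs(cv2.resize(p[90:190,290:420],None,fx=6,fy=6,interpolation=cv2.INTER_CUBIC),alpha=1.3))
E
```

```text
t 6.53 loc [83.6 -6.5 57.5] rot [-0.014 -0.017  0.007] shift [0.1025 0.0072 0.0047] F [  3.7 -12.8   2.9] w 0.0007019572995791095
```

View pics/s4.png

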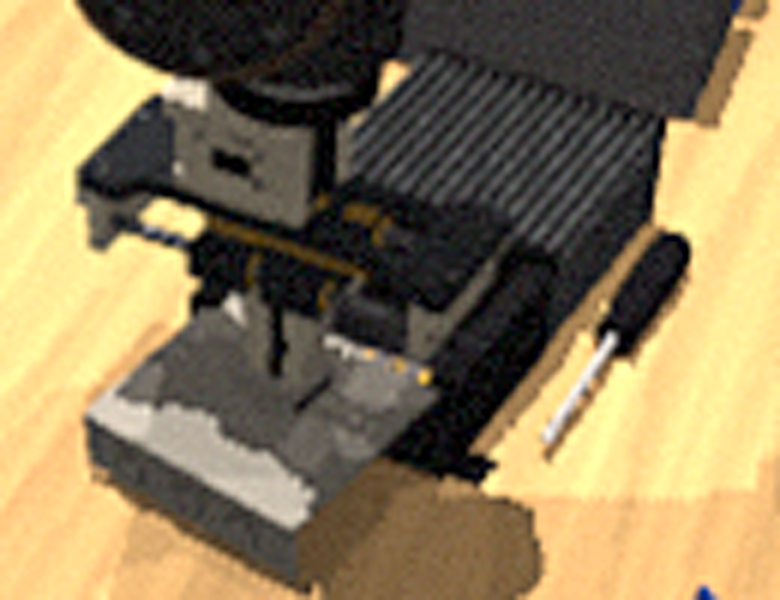

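The cover has moved about 97 mm and is still level, but resistance has risen to 13 N. Pushing on without extra press.

>>> play_rows --pt "-0.007 -0.008 0.006 -0.006 0.0005 0.0 255" --pt "-0.005 -0.008 0 -0.006 0.0005 0.0 255" --pt "0 0 0 -0.006 0.0005 0.0 255" --pt "0 0 0 -0.006 0.0005 0.0 255"

```text
time: 6.92
tool_pos: [0.581, -0.0902, 0.0588]
ee_rot: [[-0.172, -0.985, 0.003], [-0.985, 0.172, -0.003], [0.003, -0.003, -1.0]]
contact_force: [-0.5, -2.5, 2.9]
width: 0.0002
```

```bash
python3 g.py -.019 0 .0545
```

```text
t 6.92 loc [106.2  -5.9  58.8] rot [-0.003 -0.003  0.   ] shift [0.1252 0.006  0.0046] F [-0.5 -2.5  2.9] w 0.00021266482331231364
```

>>> play_rows --pt "0 0 0 -0.006 0.0005 0.001 255" --pt "0 0 0 -0.006 0.0005 0.001 255" --pt "0 0 0 -0.005 0.0005 0.001 255" --pt "0 0 0 0 0 0 255"

```text
time: 7.25
tool_pos: [0.5827, -0.0702, 0.0558]
ee_rot: [[-0.17, -0.985, 0.003], [-0.985, 0.17, -0.003], [0.002, -0.003, -1.0]]
contact_force: [0.5, -0.4, -0.1]
width: 0.0003
```

```bash
python3 g.py -.019 0 .0545;  python3 - <<'E'
from h import *
import cv2
p=cams.read_camera("side")[0]
cv2.imwrite("pics/s5.png",cv2.convertScaleAbs(cv2.resize(p[90:190,290:420],None,fx=6,fy=6,interpolation=cv2.INTER_CUBIC),alpha=1.3))
E
```

```text
t 7.25 loc [126.2  -4.2  55.8] rot [-0.003 -0.002  0.002] shift [0.1452 0.0045 0.0016] F [ 0.5 -0.4 -0.1] w 0.0003073553951044203
```

View pics/s5.png

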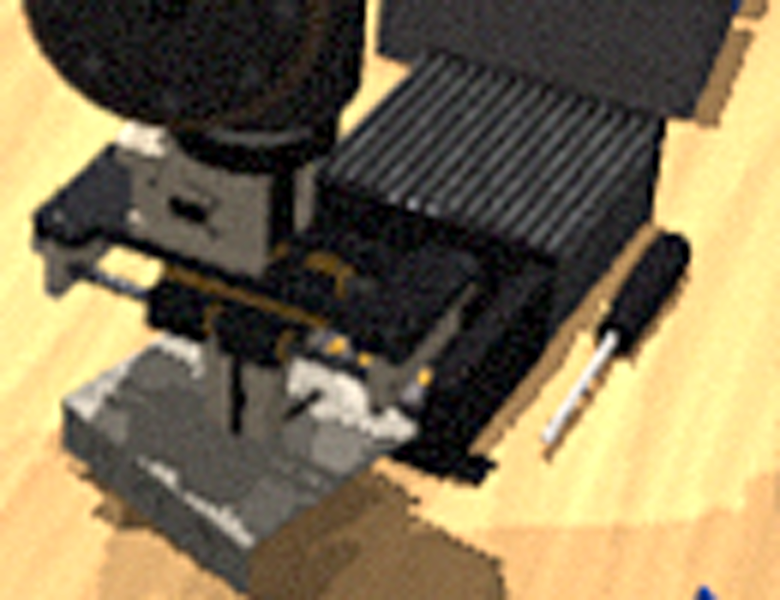

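The cover has dropped off the rails. The tail is near (410,425), close to the end face. I'll lift the tool and measure.

>>> play_rows --pt "0 0 0 0 0 -0.02 255" --pt "0 0 0 0 0 -0.03 255" --pt "0 0 0 0.03 0 -0.03 255" --pt "0 0 0 0.035 0 -0.02 255" --pt "0 0 0 0.035 0 0 255" --pt "0 0 0 0.035 0 0 255" --pt "0 0 0 0 0 0 255"

```text
time: 7.88
tool_pos: [0.5577, -0.2027, 0.1567]
ee_rot: [[-0.162, -0.987, -0.003], [-0.987, 0.162, -0.001], [0.002, 0.003, -1.0]]
contact_force: [0.5, 0.3, 0.7]
width: 0.0004
```

```bash
cat > look.py <<'E'
from h import *
import cv2,sys
o=np.array([.5569,-.1938]);th=1.398
im=[]
for n,(a,b,c,e) in {"top":(150,260,360,500),"side":(90,200,280,420)}.items():
    p,d=cams.read_camera(n); im.append(cv2.resize(p[a:b,c:e],None,fx=5,fy=5,interpolation=cv2.INTER_CUBIC)[:, :])
    P=cloud(n,d); q=P[...,:2]-o; X=np.cos(th)*q[...,0]+np.sin(th)*q[...,1]; Y=-np.sin(th)*q[...,0]+np.cos(th)*q[...,1]
    m=(d>0)&(P[...,2]<.075)
    print(n,"height profile (charger x: z median over |y|<45 | 45..62)")
    for x in range(40,230,10):
        s=m&(abs(X*1e3-x)<5)
        f=lambda k:np.round(np.median(P[k][:,2])*1e3,0) if k.sum() else None
        print(x,f(s&(abs(Y)<.045)),f(s&(Y>.045)&(Y<.062)),f(s&(Y<-.045)&(Y>-.062)),end="; ")
    print()
cv2.imwrite(sys.argv[1],cv2.convertScaleAbs(cv2.resize(np.vstack(im),None,fx=.54,fy=.54),alpha=1.4))
E
python3 look.py pics/l1.png;python3 g.py 0 0 .1
```

```text
top height profile (charger x: z median over |y|<45 | 45..62)
40 None None None; 50 None None None; 60 None None None; 70 None None None; 80 None None None; 90 None None None; 100 None None None; 110 None None None; 120 None None None; 130 None None None; 140 None None None; 150 None None None; 160 None None None; 170 None None None; 180 -4.0 -2.0 None; 190 -0.0 -1.0 None; 200 -1.0 -1.0 None; 210 -1.0 -0.0 None; 220 -1.0 -0.0 None; 
side height profile (charger x: z median over |y|<45 | 45..62)
40 23.0 56.0 53.0; 50 49.0 28.0 52.0; 60 47.0 9.0 52.0; 70 47.0 -0.0 50.0; 80 48.0 20.0 49.0; 90 46.0 1.0 49.0; 100 44.0 18.0 46.0; 110 43.0 0.0 46.0; 120 42.0 -0.0 45.0; 130 41.0 -1.0 45.0; 140 39.0 -1.0 43.0; 150 38.0 -1.0 42.0; 160 36.0 -0.0 22.0; 170 25.0 -1.0 -1.0; 180 6.0 -0.0 -2.0; 190 -1.0 -1.0 -2.0; 200 -1.0 -1.0 -1.0; 210 -1.0 -1.0 -1.0; 220 -1.0 -0.0 -2.0; 
t 7.98 loc [ -5.8  -2.2 156. ] rot [ 0.004 -0.001  0.01 ] shift [-0.0059  0.0019  0.056 ] F [ 0.3  1.3 -1.1] w 0.00034742598431425825
```

View pics/l1.png

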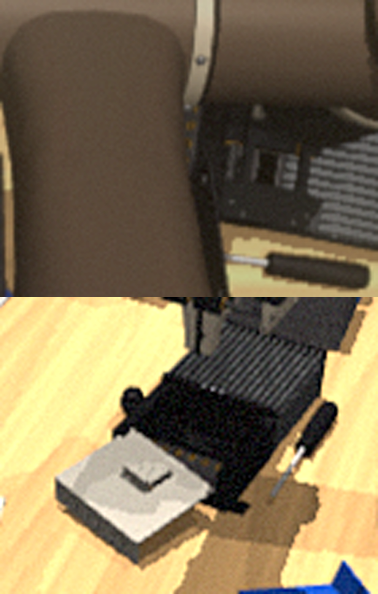

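Side view: the cover's tail still rests on the charger's end edge (about 49 mm high at x 50) with its skirt on the bench, slightly yawed. I'll locate its corners and ledge.

```bash
python3 - <<'E'
from h import *
o=np.array([.5569,-.1938]);th=1.398
for nm,x,y,z in (("tailR",210,492,.049),("tailL",130,432,.049),("frontR",137,542,.037),("frontL",57,482,.037),("ledgeR",163,487,.054),("ledgeL",123,468,.054)):
    print(nm,(loc(o,th,ray("side",280+x/2.7,90+(y-297)/2.7,z))*1e3).round(0))
E
```

```text
tailR [87. 65. 49.]
tailL [ 38. -62.  49.]
frontR [186.  31.  37.]
frontL [145. -94.  37.]
ledgeR [111.  20.  54.]
ledgeL [105. -33.  54.]
```

The cover is yawed by about -21°. Its -y tail corner is still on the charger at x≈38, while the +y side is free. I'll push its tail edge on the -y side with the fingertip, which both unyaws and frees it.

>>> play_rows --pt "0 0 0.01 -0.009 -0.01 0.02 255" --pt "0 0 0 -0.009 -0.01 0.02 255" --pt "0 0 0 -0.009 -0.01 0.02 255" --pt "0 0 0 0 0 0.016 255" --pt "0 0 0 0 0 0.005 255" --pt "0 0 0 0 0 0 255"

```text
time: 8.48
tool_pos: [0.5937, -0.172, 0.0705]
ee_rot: [[-0.17, -0.985, -0.004], [-0.985, 0.17, 0.002], [-0.001, 0.004, -1.0]]
contact_force: [-0.5, -0.3, 0.6]
width: 0.0005
```

```bash
python3 g.py .02 -.032 .045
```

```text
t 8.48 loc [ 27.8 -32.5  70.5] rot [0.004 0.001 0.002] shift [0.0079 0.0004 0.0255] F [-0.5 -0.3  0.6] w 0.0004763375086948623
```

>>> play_rows --pt "0 0 0 0.009 0 0 255" --pt "0 0 0 0 0 0.006 255" --pt "0 0 0 0 0 0.006 255" --pt "0 0 0 0 0 0.005 255" --pt "0 0 0 0 0 0.004 255" --pt "0 0 0 0 0 0.002 255"

```text
time: 8.98
tool_pos: [0.5931, -0.1802, 0.0484]
ee_rot: [[-0.168, -0.986, -0.0], [-0.986, 0.168, 0.002], [-0.002, 0.001, -1.0]]
contact_force: [0.3, 0.7, 0.1]
width: 0.0007
```

```bash
python3 g.py .02 -.032 .045
```

```text
t 8.98 loc [ 19.6 -33.3  48.4] rot [0.001 0.002 0.004] shift [-0.0004  0.0013  0.0034] F [0.3 0.7 0.1] w 0.0007458163995516245
```

No contact so far. I'll go a little lower, then push forward.

>>> play_rows --pt "0 0 0 0 0 0.003 255" --pt "0 0 0 -0.004 0 0.001 255" --pt "0 0 0 -0.005 0 0 255" --pt "0 0 0 -0.005 0 0 255" --pt "0 0 0 -0.005 0 0 255" --pt "0 0 0 -0.005 0 0 255"

```text
time: 9.48
tool_pos: [0.5974, -0.1555, 0.0443]
ee_rot: [[-0.17, -0.985, -0.0], [-0.985, 0.17, 0.002], [-0.001, 0.0, -1.0]]
contact_force: [0.5, -0.8, 0.1]
width: 0.0004
```

```bash
python3 g.py .02 -.032 .045
```

```text
t 9.48 loc [ 44.7 -33.3  44.3] rot [0.    0.001 0.002] shift [ 0.0247  0.0014 -0.0008] F [ 0.5 -0.8  0.1] w 0.00037244559260578573
```

>>> play_rows --pt "0 0 0 -0.005 0 0 255" --pt "0 0 0 -0.005 0 0 255" --pt "0 0 0 -0.005 0 0 255" --pt "0 0 0 0 0 0 255"

```text
time: 9.82
tool_pos: [0.6008, -0.1374, 0.0448]
ee_rot: [[-0.168, -0.986, 0.001], [-0.986, 0.168, 0.002], [-0.002, -0.001, -1.0]]
contact_force: [0.6, -0.5, 0.9]
width: 0.0007
```

```bash
python3 g.py .02 -.032 .045; python3 look.py pics/l2.png
```

```text
t 9.82 loc [ 63.1 -33.6  44.8] rot [-0.001  0.002  0.004] shift [ 0.0431  0.0017 -0.0003] F [ 0.6 -0.5  0.9] w 0.0007122084441854767
top height profile (charger x: z median over |y|<45 | 45..62)
40 6.0 55.0 None; 50 28.0 42.0 None; 60 -1.0 0.0 None; 70 0.0 -1.0 None; 80 0.0 -1.0 None; 90 41.0 -1.0 None; 100 42.0 44.0 None; 110 45.0 None None; 120 48.0 None None; 130 45.0 None None; 140 48.0 None None; 150 42.0 None None; 160 None None None; 170 None None None; 180 None None None; 190 None None None; 200 None None None; 210 None None None; 220 None None None; 
side height profile (charger x: z median over |y|<45 | 45..62)
40 24.0 57.0 None; 50 21.0 28.0 13.0; 60 10.0 17.0 14.0; 70 7.0 -2.0 8.0; 80 49.0 -1.0 11.0; 90 8.0 6.0 11.0; 100 12.0 7.0 14.0; 110 14.0 8.0 17.0; 120 16.0 1.0 19.0; 130 22.0 1.0 22.0; 140 21.0 -1.0 23.0; 150 23.0 -0.0 25.0; 160 25.0 -1.0 29.0; 170 27.0 -1.0 31.0; 180 29.0 -2.0 30.0; 190 26.0 -2.0 8.0; 200 13.0 -2.0 -1.0; 210 0.0 -2.0 -2.0; 220 -1.0 -1.0 -1.0;
```

View pics/l2.png

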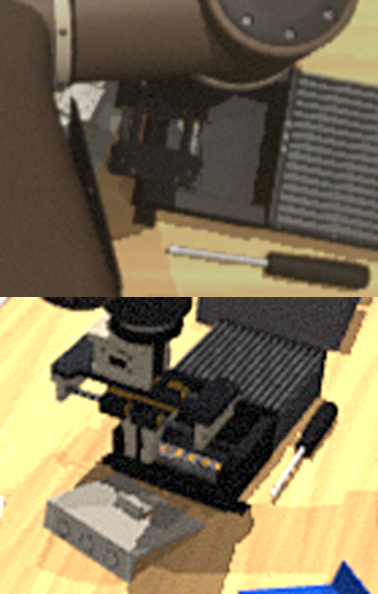

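The cover has fallen: its tail is at about 8 mm on the bench, it spans x≈70–200, and its skirt end is about 30 mm high. Retracting straight up.

>>> play_rows --pt "0 0 0 0.005 0 0 255" --pt "0 0 0 0.003 0 -0.02 255" --pt "0 0 0 0 0 -0.03 255" --pt "0 0 0 0 0 -0.03 255" --pt "0 0 0 0.03 0 -0.03 255" --pt "0 0 0 0.03 0 -0.02 255" --pt "0 0 0 0.03 0 0 255" --pt "0 0 0 0.03 0 0 255" --pt "0 0 0 0.03 0 0 255" --pt "0 0 0 0 0 0 255" --pt "0 0 0 0 0 0 255"

```text
time: 10.83
tool_pos: [0.5707, -0.305, 0.1811]
ee_rot: [[-0.168, -0.986, 0.0], [-0.986, 0.168, -0.001], [0.001, -0.0, -1.0]]
contact_force: [-0.1, 0.2, -0.6]
width: 0.0005
```

```bash
python3 g.py 0 0 .1; python3 look.py pics/l3.png; python3 - <<'E'
from h import *
import cv2
p=cams.read_camera("side")[0]
cv2.imwrite("pics/end.png",cv2.convertScaleAbs(cv2.resize(p[80:210,260:420],None,fx=4.5,fy=4.5,interpolation=cv2.INTER_CUBIC),alpha=1.3))
E
```

```text
t 10.83 loc [-107.2  -32.7  181.1] rot [-0.    -0.001  0.004] shift [-0.1074  0.0323  0.0809] F [-0.1  0.2 -0.6] w 0.0005422141908443441
top height profile (charger x: z median over |y|<45 | 45..62)
40 2.0 4.0 5.0; 50 28.0 28.0 30.0; 60 -0.0 0.0 -1.0; 70 -0.0 -0.0 4.0; 80 3.0 -1.0 6.0; 90 7.0 1.0 10.0; 100 12.0 4.0 13.0; 110 14.0 7.0 15.0; 120 16.0 10.0 17.0; 130 18.0 12.0 21.0; 140 20.0 3.0 23.0; 150 23.0 1.0 26.0; 160 25.0 0.0 28.0; 170 28.0 -1.0 32.0; 180 31.0 -2.0 31.0; 190 30.0 -1.0 2.0; 200 3.0 -1.0 -1.0; 210 -1.0 -1.0 -0.0; 220 -1.0 0.0 -1.0; 
side height profile (charger x: z median over |y|<45 | 45..62)
40 24.0 41.0 33.0; 50 23.0 20.0 27.0; 60 10.0 15.0 13.0; 70 -1.0 -1.0 4.0; 80 2.0 -1.0 5.0; 90 5.0 -1.0 9.0; 100 8.0 4.0 12.0; 110 12.0 5.0 15.0; 120 13.0 8.0 17.0; 130 21.0 1.0 20.0; 140 19.0 0.0 23.0; 150 22.0 -1.0 24.0; 160 24.0 -2.0 28.0; 170 27.0 -1.0 30.0; 180 29.0 -1.0 29.0; 190 25.0 -1.0 8.0; 200 14.0 -1.0 -1.0; 210 -0.0 -1.0 -2.0; 220 -1.0 -2.0 -2.0;
```

View pics/end.png

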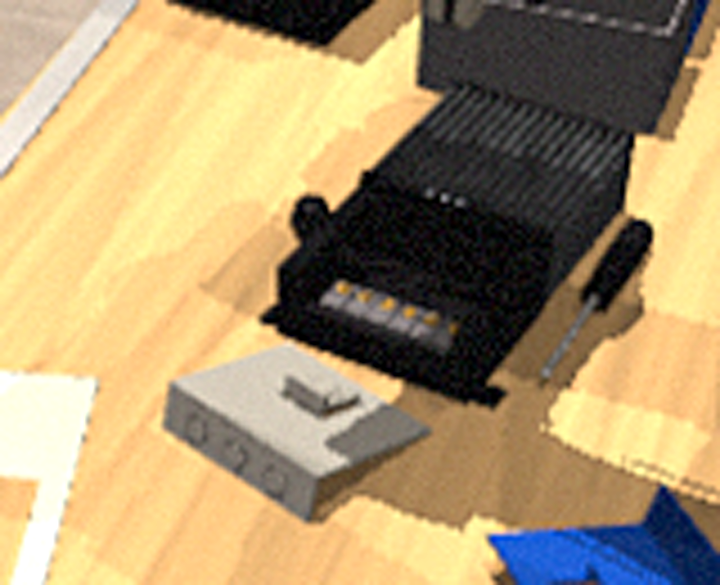

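The final view shows the cover lying on the bench just past the open end, centre about (290,420) in the picture. The gland and screwdriver are in place and the tool is clear.

```bash
python3 -c "
from bench import ticket; print(ticket.close_job())"
```

```text
the job is handed in; nothing more can be done
None
```

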